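# Feed the waiting bobbins down the other chute

## Task

The left tray of the bobbin feeder is full, so push the empty white tray all the way in under the right-hand chute with the fingertips, until it meets its back stop. Then press down the raised orange thumb pad so that the seesaw gate rocks fully over to the right and the three waiting bobbins roll down into the white tray. Do not lift or tip the tray, do not touch the bobbins, and leave everything else where it stands.

Things in the scene. Friction and masses are not known exactly. Their poses are not given: they have to be found in the camera images.
- station: Bobbin feeder fixed to the table, 640 mm wide (y) by 240 mm deep (x); origin on the table under the middle of the gate, x pointing away from the robot side, y left, z up. The gate turns about a pivot along x at y = 0, z = 125 mm, on posts at x = +-52. Left chute (+y) is shut by a red plate at y = 108. Tray bays, centred on y = +-235, lie beyond the chutes.
- right_lip (a point): Middle of the lower lip of the right-hand chute, 79 mm above the table (underside 75) at x = 0, y = -178 mm in the feeder's frame. The chute is 84 mm wide (x) and rises towards the gate to y = -100; its side walls reach at most 125 mm above the table.
- tray_home (a point): Fixed point: where the middle of the white tray's near wall (outer face, 25 mm up) stands once home: x = -95, y = -235 mm in the feeder's frame. Orange back stop (30 mm high): near face x = 85. The bay's plywood side guides, 16 mm high, have inner faces at y = -161 and -309, and run from x = -150 to 90; the outer one carries a guard 75 mm high from x = -60 to 90.
- tray: Loose empty white open tray in the right-hand bay, 180 (x) by 140 (y) by 50 mm high, walls 4 mm, 0.2 to 0.45 kg, slides on the table; origin at the centre of its underside, axes like the feeder's. Starts 60 to 110 mm short of the back stop, drawn out towards the robot side. Home, against the stop, its origin is at x = -5, y = -235 mm in the feeder's frame, its near wall at x = -95.
- gate (a joint): Seesaw gate: aluminium trough 196 mm long (feeder's y) by 84 mm wide, walls 20 mm. 0 rad: left end down on its stop (starts at 0 to 0.025); 0.2: level; 0.4: right end down on the right-hand hard stop. Stiff pivot: stays where it is left. About 2 to 4 N on the pad moves it.
- pad (a point): Point on top of the right-hand orange thumb pad, raised at the start. The pad, 44 (y) by 52 (x) by 6 mm thick, juts from the gate's robot-side wall, x = -42 to -94 mm in the feeder's frame; this point is at x = -74, y = -70 (within 2 mm throughout), about 145 mm above the table at the start, 117 with the gate fully over. A like pad on the left end is low at the start.
- bobbin1: Loose bobbin, blue yarn with white flanges, 28 mm diameter, 70 mm long along x, 30 g; origin at its centre. Waits in the trough, number 1 counted from the red plate at the low left end. Rolls freely when the gate is over.
- bobbin2: Loose bobbin, blue yarn with white flanges, 28 mm diameter, 70 mm long along x, 30 g; origin at its centre. Waits in the trough, number 2 counted from the red plate at the low left end. Rolls freely when the gate is over.
- bobbin3: Loose bobbin, blue yarn with white flanges, 28 mm diameter, 70 mm long along x, 30 g; origin at its centre. Waits in the trough, number 3 counted from the red plate at the low left end. Rolls freely when the gate is over.
- full_tray: Grey tray of the same size full of bobbins, home in the left-hand bay, loose; bystander. Origin at the centre of its underside.
- cone1: White yarn cone, 120 mm diameter at the foot, 155 mm high; bystander. Origin under its centre.
- cone2: Blue yarn cone of the same size; bystander. Origin under its centre.
- pin_jar: Glass jar, 52 mm diameter, 75 mm high; bystander. Origin under its centre.
- mug: White mug, 76 mm diameter, 85 mm high; bystander. Origin under its centre.
- scissors: Scissors lying flat, about 200 mm long, 12 mm high; bystander. Origin under the rivet.

How it is judged (in metres and radians):
On the way, in this order (a step that is already met when the one before it is completed fails the run):
1. the empty tray is home under the right-hand chute, with the gate not yet rocked (x of tray in the frame of station between -0.017 and 0.007 m and y of tray in the frame of station between -0.247 and -0.223 m and value of joint gate below 0.1 rad), for 0.2 s.
2. the gate is over on its right-hand stop and all three bobbins are in the white tray (value of joint gate above 0.36 rad and x of bobbin1 in the frame of tray between -0.09 and 0.09 m and y of bobbin1 in the frame of tray between -0.07 and 0.07 m and z of each of bobbin1, bobbin2, bobbin3 in the frame of tray below 0.06 m and x of bobbin2 in the frame of tray between -0.09 and 0.09 m and y of bobbin2 in the frame of tray between -0.07 and 0.07 m and x of bobbin3 in the frame of tray between -0.09 and 0.09 m and y of bobbin3 in the frame of tray between -0.07 and 0.07 m), for 0.2 s.
At the end, for the whole second after the job is handed in: The white tray is within 12 mm of home in its bay, the gate stands within 0.04 rad of its right-hand stop, and the three bobbins lie at rest inside the white tray (all of step 2 and x of tray in the frame of station between -0.017 and 0.007 m and y of tray in the frame of station between -0.247 and -0.223 m and linear speed of each of bobbin1, bobbin2, bobbin3, tray below 0.05 m/s); the robot touches nothing.
It fails at once if the white tray is lifted or tipped (height (world z) of tray above 0.012 m or angle between tray's own z axis and vertical above 0.12 rad).
It fails at once if the robot touches a bobbin (contact force between any of the fingers, the arm and bobbin1 above 0.3 N or contact force between any of the fingers, the arm and bobbin2 above 0.3 N or contact force between any of the fingers, the arm and bobbin3 above 0.3 N).
It fails at once if the full tray or another bystander is moved more than 20 mm (distance of any of cone1, cone2, pin_jar, mug, scissors, full_tray from where it was at the start of the episode above 0.02 m).
It also fails if it takes over 48 s, if anything falls off the work surface, if the arm or the gripper's body presses on something with over 40 N, if the wrist force passes 120 N, or if a joint passes its speed limit or range.

## Robot

A 6-joint arm with a two-finger parallel gripper is mounted at the origin on the work surface. World frame = base frame: x ahead of the robot, y to its left, z up, the work surface at z = 0. Lengths are in mm, angles in rad, forces in N, time in s.
With the tool pointing down it reaches from about 375 to 925 mm from the base axis. Payload 5.7 kg.
Tool frame: the origin (TCP) lies between the finger pads; the fingertips stand 25 mm ahead of it and the grasp point (between the pads) lies 6 mm ahead of it; z points along the fingers, y is the line along which they close (so a half turn about z gives the same grasp; the last joint's range is limited). The gripper opens to 88 mm and grips with 3 to 60 N. Pads are 20 mm wide; open, the fingers measure 115 mm over their backs; the gripper's body (75 mm by 178 mm) begins 61 mm behind the grasp point.
Start: joints at [1.146, 0.359, 1.51, -0, 1.272, -0.115], TCP at [182.914, 571.409, 247.623] pointing down, gripper open.
Joint ranges: [-2.97, 2.97], [-1.01, 2.36], [0.21, 2.38], [-0.96, 4.11], [0.2, 2.71], [-2.98, 2.98]. Speed limits (rad/s): [2.39, 2.39, 3.14, 3.14, 3.14, 3.14].

## Interface

Orientations are given as a unit quaternion [w, x, y, z].
In Python, from bench import readout, eyes, finish_job gives the robot as it stands. The module is installed in compiled form; this text tells all that it offers.
- The arm moves only by the tool drive_tool, never from a script. Its argument "targets" is a list that holds one entry, the list of rows, each a list of 7 numbers: the shift along the world's x, y, z in mm, then the turn, a rotation vector about the world's x, y, z in degrees, then the opening, from 0 (shut) to 1 (fully open). A call has 1 to 5 rows; each row is the pose to reach, as a shift and turn from the pose commanded when the call began; what a row does not reach only later rows make up. A row lasts 1/12 s, in which the tool goes at most 41.7 mm and 7.16 degrees, less where a joint would pass 70% of its speed; a pose out of reach is approached as far as the arm can. A call with a gripper value outside its range is refused whole. The fingers move at their own pace and stop on an object; "squeeze" is the grip in N (left out, the last holds). Time passes only in rows, so rows that repeat a pose let the fingers close. It gives the time, the measured TCP pose, the force, the opening and the grip force at its end, in the units of the state.
- readout.state(): the state, without advancing time (a new reading comes with each control period).
- eyes.camera(name): name is "side" or "top" or "wrist"; returns the picture (384x512x3 uint8, red, green, blue); there is no depth.
- eyes.camera_info(name): a dict with "fx", "fy", "cx", "cy" (pixels), "k1" (the pictures are not rectified: a ray, as slopes to the right and down, at radius r is drawn at 1 + k1 r^2 times it, then the intrinsics apply), "T" (4x4, takes a point from camera to world coordinates); the wrist camera has in their place "T_tool_cam" (4x4, takes a point from camera to tool coordinates, whose origin is the TCP and whose axes are the flange's). Camera axes: x right, y up, looking along -z (the intrinsics and any distortion apply to the point x, -y, -z); pixel columns grow to the right and rows downward; lengths in mm; the calibration is good to about 2 mm. A picture is of the moment at which its call begins: read the wrist's pose just before it. camera_info takes no time and is no camera call.
- finish_job(): hands the job in; it is judged then, once.
The state is a dict: "time": time; "joints": joint angles; "qd": joint speeds; "tau": joint torques, N m; "position": TCP position; "tcp_rot": TCP orientation; "wrist_force": force on the tool from outside, world axes, zero at the start; "torque": the same for the moment, N m; "finger_gap": finger opening in mm; "grip_force": force on a finger pad.
Only numpy, scipy, OpenCV 4.12 (cv2) and the standard library are available. Lean on these libraries where they do the work, as an engineer would, in place of code of your own. Each camera call takes 0.05 s, during which the arm holds its last target. There are 200 camera calls.

## Working session

There is one attempt and no reset: what is moved stays moved. The work goes in short steps, Python scripts to look and compute and a tool call to move; the robot and the scene stay as the last step left them, time stands still between calls to the robot, and variables do not carry over. Pictures are saved under pics/ and viewed, at most 10 in all, crops included, and the job is handed in when it is done.

Besides the shell and the picture viewer there is one more tool, called after ">>>" as a command line: name --argument value ..., lists and objects as JSON in quotes. drive_tool: Moves the arm, as the interface text tells. Its arguments: {"type":"object","properties":{"targets":{"type":"array","items":{"type":"array","items":{"type":"array","items":{"type":"number"}}}},"squeeze":{"type":"number"}},"required":["targets"]}

```bash
mkdir -p pics
python3 - <<'E'
from bench import readout, eyes
import cv2
s=readout.state(); print(s['time'],s['position'],s['tcp_rot'],s['finger_gap'])
for n in ("top","side"):
    im=eyes.camera(n); cv2.imwrite(f"pics/{n}0.png",im[...,::-1]); i=eyes.camera_info(n); print(n,i)
print(eyes.camera_info("wrist"))
E
```

```text
0.0 [182.65711039 570.83756325 246.80895246] [-2.39035135e-04  1.54278562e-01  9.88026958e-01 -8.93122583e-04] 87.45480499139019
top {'fx': 379.21248241037324, 'fy': 379.21248241037324, 'cx': 259.4769774902285, 'cy': 192.92968302377753, 'k1': -0.008165994400545834, 'T': array([[ 2.81200156e-02,  9.96437023e-01, -7.95142950e-02,
         4.22354254e+02],
       [-9.99110134e-01,  3.05186129e-02,  2.91127929e-02,
        -7.02255480e+01],
       [ 3.14357307e-02,  7.86248857e-02,  9.96408512e-01,
         1.19613866e+03],
       [ 0.00000000e+00,  0.00000000e+00,  0.00000000e+00,
         1.00000000e+00]])}
side {'fx': 351.6238128560315, 'fy': 351.6238128560315, 'cx': 257.6542529542672, 'cy': 189.74753283790173, 'k1': -0.07938868822840105, 'T': array([[ 9.74681915e-01,  1.56770059e-01, -1.59431218e-01,
         3.35408932e+02],
       [-2.22834952e-01,  7.39832943e-01, -6.34816352e-01,
        -8.37498864e+02],
       [ 1.84322703e-02,  6.54270866e-01,  7.56035638e-01,
         9.96127411e+02],
       [ 0.00000000e+00,  0.00000000e+00,  0.00000000e+00,
         1.00000000e+00]])}
{'fx': 317.95116604211916, 'fy': 317.95116604211916, 'cx': 253.38932058193888, 'cy': 189.95125732476166, 'k1': -0.0259195366262998, 'T_tool_cam': array([[-4.48459581e-04,  9.60499532e-01,  2.78281237e-01,
         7.54990728e+01],
       [ 9.99999813e-01,  5.46352268e-04, -2.74224742e-04,
         1.08637460e+00],
       [-4.15432321e-04,  2.78281062e-01, -9.60499598e-01,
        -1.37588663e+02],
       [ 0.00000000e+00,  0.00000000e+00,  0.00000000e+00,
         1.00000000e+00]])}
```

View pics/top0.png

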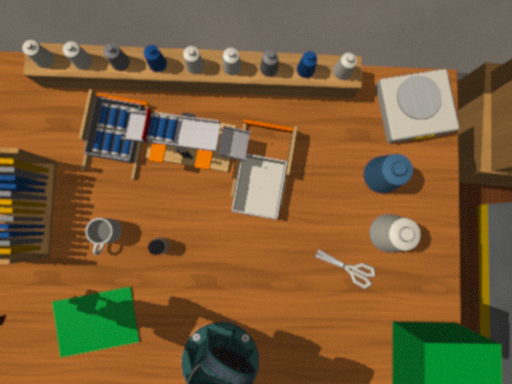

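View pics/side0.png

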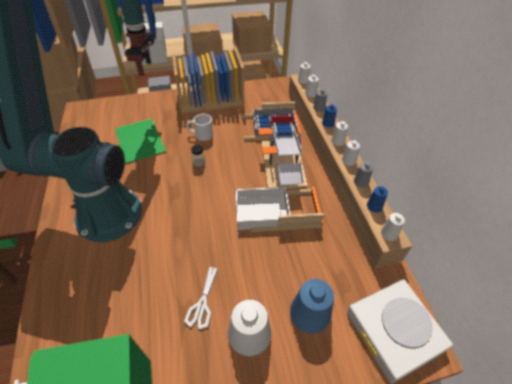

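```bash
cat > h.py <<'E'
import numpy as np, cv2
from bench import readout, eyes
def ray(n,uv,info=None):
    i=info or eyes.camera_info(n)
    p=cv2.undistortPoints(np.array([[uv]],float),np.array([[i['fx'],0,i['cx']],[0,i['fy'],i['cy']],[0,0,1]]),np.array([i['k1'],0,0,0]))[0,0]
    T=i['T'];d=T[:3,:3]@np.array([p[0],-p[1],-1]);return T[:3,3],d
def onz(n,uv,z):
    o,d=ray(n,uv);return o+d*(z-o[2])/d[2]
def proj(n,P):
    i=eyes.camera_info(n);q=i['T'][:3,:3].T@(np.array(P,float)-i['T'][:3,3]);a,b=q[0]/-q[2],-q[1]/-q[2]
    f=1+i['k1']*(a*a+b*b);return np.array([i['cx']+i['fx']*a*f,i['cy']+i['fy']*b*f])
E
python3 - <<'E'
import cv2,numpy as np
from h import *
im=cv2.imread("pics/top0.png")
cv2.imwrite("pics/c1.png",cv2.resize(im[85:225,75:305],None,fx=3.4,fy=3.4,interpolation=cv2.INTER_CUBIC))
hsv=cv2.cvtColor(im,cv2.COLOR_BGR2HSV)
m=cv2.inRange(hsv,(5,190,200),(18,255,255)); m[:85]=0;m[230:]=0
n,l,st,c=cv2.connectedComponentsWithStats(m)
for k in range(1,n):
    if st[k,4]>15:
        r=cv2.minAreaRect(np.argwhere(l==k)[:,::-1].astype(np.float32)); print(st[k],c[k].round(1),np.round(cv2.boxPoints(r),1).tolist())
E
```

```text
[108  96  38   8  86] [126.7  99.5] [[107.80000305175781, 97.19999694824219], [108.19999694824219, 95.0], [145.1999969482422, 101.5999984741211], [144.8000030517578, 103.9000015258789]]
[244 120  49  10 102] [268.1 124.6] [[243.6999969482422, 121.5], [244.10000610351562, 119.30000305175781], [292.1000061035156, 127.5], [291.70001220703125, 129.6999969482422]]
[149 144  16  18 229] [156.8 152.4] [[148.3000030517578, 159.3000030517578], [152.10000610351562, 142.1999969482422], [165.3000030517578, 145.1999969482422], [161.5, 162.1999969482422]]
[195 150  17  19 247] [203.1 158.8] [[194.5, 166.10000610351562], [197.39999389648438, 148.89999389648438], [211.5, 151.1999969482422], [208.60000610351562, 168.39999389648438]]
```

View pics/c1.png

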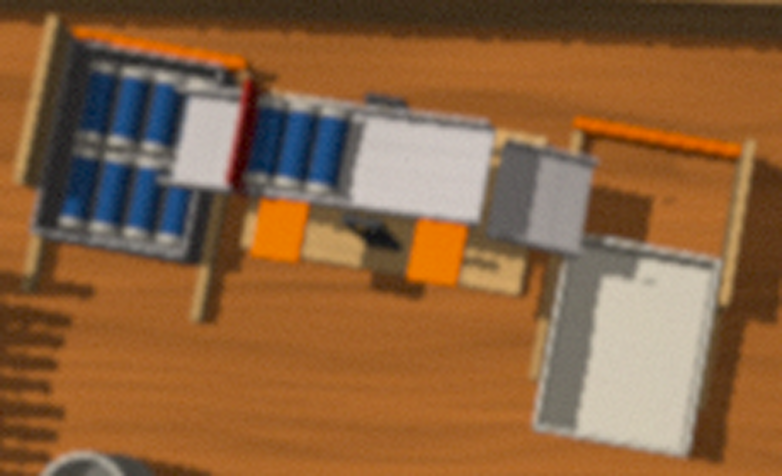

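Run:
```python
from h import *
L=onz("top",(156.8,152.4),117)[:2];R=onz("top",(203.1,158.8),145)[:2]
B1=onz("top",(126.7,99.5),30)[:2];B2=onz("top",(268.1,124.6),30)[:2]
for a,b in((L,R),(B1,B2)): v=a-b;print(a.round(1),b.round(1),np.linalg.norm(v).round(1),np.degrees(np.arctan2(-v[0],v[1])).round(2))
v=B1-B2;yaw=np.arctan2(-v[0],v[1])
c,s=np.cos(yaw),np.sin(yaw);Rm=np.array([[c,-s],[s,c]])
O1=(L+R)/2-Rm@[-68,0];O2=(B1+B2)/2-Rm@[88,0];print("origin",O1,O2)
O=(O1+O2)/2
t=[onz("top",(75+u/3.4,85+w/3.4),50)[:2] for u,w in((534,430),(690,455),(719,262),(580,238))]
for p in t: print(p.round(1),(Rm.T@(p-O)).round(1))
# side view checks
for n,P in dict(pad=(-74,-70,145),lip=(0,-178,79),nl=(-95,-235,25)).items():
    w=O+Rm@P[:2];print(n,w.round(1),P[2],proj("top",[*w,P[2]]).round(1),proj("side",[*w,P[2]]).round(1))
im=cv2.imread("pics/side0.png");cv2.imwrite("pics/c2.png",cv2.resize(im[95:240,225:335],None,fx=4,fy=4,interpolation=cv2.INTER_CUBIC))
```

```text
[615.6 194.9] [596.9  59. ] 137.2 -7.85
[794.8 317.8] [ 731.  -125.3] 447.7 -8.19
origin [673.55275253 117.28132436] [675.75544453 108.80703016]
[455.2 -22.6] [-197.8 -165.6]
[ 437.1 -161.7] [-196.  -305.8]
[ 611.1 -183.7] [ -20.7 -302.7]
[628.7 -58. ] [ -21.1 -175.9]
pad [591.4  54.3] 145 [204.7 160.8] [267.5 149.6]
lip [649.3 -63.1] 79 [247.5 146.5] [290.8 183.5]
nl [ 547.1 -106. ] 25 [260.3 182.9] [264.9 207.2]
```

View pics/c2.png

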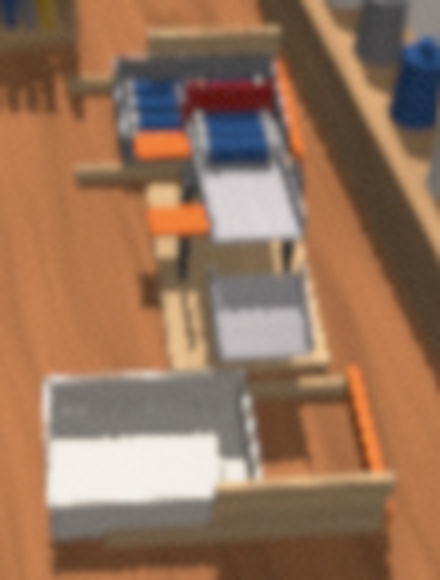

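>>> drive_tool --targets '[[[35,-24,0,0,0,2,1],[70,-48,0,0,0,4,1],[104,-72,0,0,0,6,1],[138,-96,0,0,0,8,1],[170,-118,0,0,0,9.7,1]]]'

```text
time: 0.52
position: [353.9, 451.8, 247.3]
tcp_rot: [-0.0, 0.069, 0.998, -0.0]
wrist_force: [0.6, 0.5, 0.2]
finger_gap: 87.8
grip_force: 0.0
```

>>> drive_tool --targets '[[[16,-38,0,0,0,0,1],[32,-76,0,0,0,0,1],[48,-114,0,0,0,0,1],[64,-152,0,0,0,0,1],[80,-190,0,0,0,0,1]]]'

```text
time: 0.93
position: [433.0, 261.4, 247.4]
tcp_rot: [-0.0, 0.07, 0.998, -0.0]
wrist_force: [0.4, -0.2, 0.7]
finger_gap: 88.2
grip_force: 0.0
```

>>> drive_tool --targets '[[[4,-40,0,0,0,0,1],[8,-80,0,0,0,0,1],[12,-120,0,0,0,0,1],[16,-160,0,0,0,0,1],[20,-200,0,0,0,0,1]]]'

```text
time: 1.35
position: [452.4, 61.6, 247.5]
tcp_rot: [-0.0, 0.07, 0.998, -0.0]
wrist_force: [0.1, -0.3, 0.5]
finger_gap: 87.9
grip_force: 0.0
```

>>> drive_tool --targets '[[[-15,-33,-10,0,0,0,1],[-30,-66,-20,0,0,0,1],[-40,-99,-40,0,0,0,1],[-48,-125,-65,0,0,0,1],[-50,-146,-95,0,0,0,1]]]'

```text
time: 1.77
position: [402.2, -84.5, 152.7]
tcp_rot: [0.001, 0.071, 0.997, -0.001]
wrist_force: [0.7, 0.3, -0.1]
finger_gap: 87.8
grip_force: 0.0
```

>>> drive_tool --targets '[[[0,0,-35,0,0,0,1],[0,0,-70,0,0,0,1],[0,0,-100,0,0,0,1],[0,0,-115,0,0,0,1],[0,0,-115,0,0,0,1]]]'

```text
time: 2.18
position: [400.5, -81.9, 34.9]
tcp_rot: [-0.003, 0.07, 0.998, 0.001]
wrist_force: [-0.6, 1.5, -0.1]
finger_gap: 87.6
grip_force: 0.0
```

Run:
```python
from h import *
s=readout.state();print(s['time'],s['position'],s['wrist_force'])
im=eyes.camera("top")[...,::-1];cv2.imwrite("pics/c3.png",cv2.resize(im[110:260,190:310],None,fx=4,fy=4,interpolation=cv2.INTER_CUBIC))
```

```text
2.1833 [400.52994262 -81.87902959  34.88321605] [-0.61971586  1.45339495 -0.11259911]
```

View pics/c3.png

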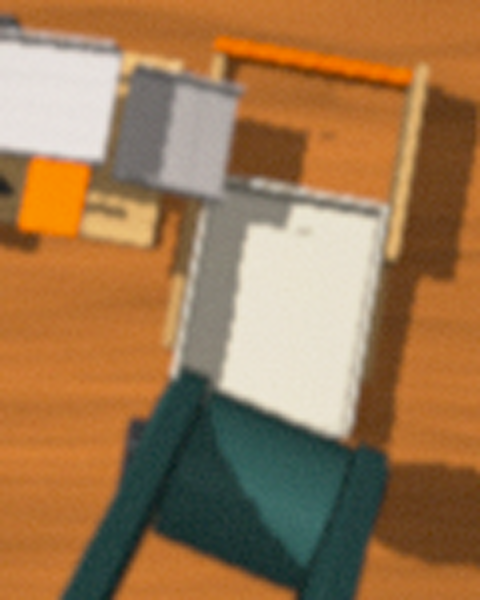

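>>> drive_tool --targets '[[[15,-2.1,0,0,0,0,1],[28,-3.9,0,0,0,0,1],[38,-5.3,0,0,0,0,1],[46,-6.4,0,0,0,0,1],[54,-7.6,0,0,0,0,1]]]'

```text
time: 2.65
position: [457.1, -90.1, 38.4]
tcp_rot: [-0.0, 0.07, 0.998, -0.0]
wrist_force: [-3.7, 0.6, 1.4]
finger_gap: 87.9
grip_force: 1.2
```

>>> drive_tool --targets '[[[8,-1.1,0,0,0,0,1],[16,-2.2,0,0,0,0,1],[24,-3.4,0,0,0,0,1],[32,-4.5,0,0,0,0,1],[40,-5.6,0,0,0,0,1]]]'

```text
time: 3.07
position: [497.5, -95.8, 37.6]
tcp_rot: [-0.0, 0.07, 0.998, -0.0]
wrist_force: [-2.6, -0.4, 1.6]
finger_gap: 87.6
grip_force: 1.2
```

>>> drive_tool --targets '[[[7,-1,0,0,0,0,1],[14,-2,0,0,0,0,1],[20,-2.8,0,0,0,0,1],[26,-3.6,0,0,0,0,1],[32,-4.5,0,0,0,0,1]]]'

```text
time: 3.48
position: [529.3, -100.3, 37.5]
tcp_rot: [-0.0, 0.07, 0.998, -0.0]
wrist_force: [-2.1, 0.2, 0.3]
finger_gap: 87.6
grip_force: 1.0
```

Run:
```python
from h import *
s=readout.state();print(s['time'],s['position'],s['wrist_force'])
im=eyes.camera("side")[...,::-1];cv2.imwrite("pics/c4.png",cv2.resize(im[95:240,215:335],None,fx=4,fy=4,interpolation=cv2.INTER_CUBIC))
```

```text
3.4833 [ 529.31673054 -100.32920893   37.54035645] [-2.14844281  0.15244711  0.25401135]
```

View pics/c4.png

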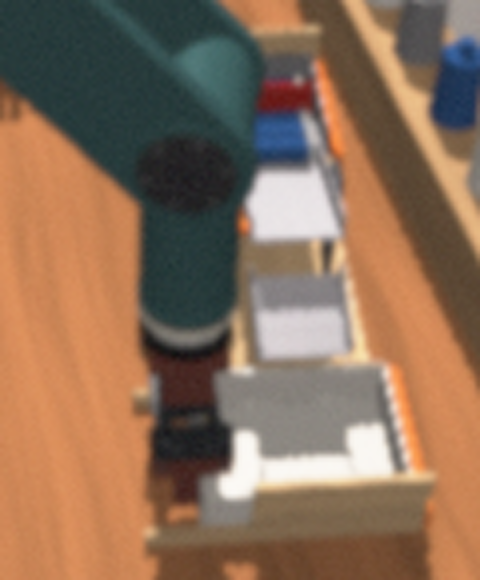

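>>> drive_tool --targets '[[[2,-0.3,0,0,0,0,1],[4,-0.6,0,0,0,0,1],[6,-0.8,0,0,0,0,1],[8,-1.1,0,0,0,0,1]]]'

```text
time: 3.87
position: [535.1, -100.9, 37.4]
tcp_rot: [-0.002, 0.07, 0.998, 0.0]
wrist_force: [-10.2, 0.2, 7.2]
finger_gap: 87.4
grip_force: 4.9
```

>>> drive_tool --targets '[[[1,-0.1,0,0,0,0,1],[1,-0.1,0,0,0,0,1],[-10,1.4,0,0,0,0,1],[-25,3.5,0,0,0,0,1],[-40,5.6,0,0,0,0,1]]]'

```text
time: 4.28
position: [497.7, -96.1, 37.8]
tcp_rot: [0.001, 0.07, 0.998, -0.0]
wrist_force: [0.2, 0.1, 0.7]
finger_gap: 88.0
grip_force: 0.0
```

>>> drive_tool --targets '[[[0,0,40,0,0,0,0.5],[0,0,80,0,0,0,0],[0,0,120,0,0,0,0],[0,0,160,0,0,0,0],[0,0,195,0,0,0,0]]]'

```text
time: 4.7
position: [497.7, -96.0, 235.6]
tcp_rot: [0.002, 0.07, 0.998, -0.0]
wrist_force: [0.9, 0.7, -0.2]
finger_gap: 57.7
grip_force: 0.0
```

>>> drive_tool --targets '[[[20,33,0,0,0,0,0],[40,66,0,0,0,0,0],[60,100,0,0,0,0,0],[80,130,0,0,0,0,0],[93,153,0,0,0,0,0]]]'

```text
time: 5.12
position: [592.3, 59.8, 233.2]
tcp_rot: [0.002, 0.07, 0.998, 0.0]
wrist_force: [0.8, 0.7, 0.4]
finger_gap: 24.7
grip_force: 0.0
```

Run:
```python
from h import *
import scipy.spatial.transform as t
s=readout.state();print(s['time'],s['position'],s['tcp_rot'],s['finger_gap'],s['wrist_force'])
q=s['tcp_rot'];Rt=t.Rotation.from_quat([q[1],q[2],q[3],q[0]]).as_matrix()
i=eyes.camera_info("wrist");im=eyes.camera("wrist")[...,::-1].copy()
T=np.eye(4);T[:3,:3]=Rt;T[:3,3]=s['position'];j=dict(i);j['T']=T@i['T_tool_cam']
import h;h.eyes=type('E',(),{'camera_info':staticmethod(lambda n:j)})
a=np.radians(-8);c,sn=np.cos(a),np.sin(a)
for P in((-74,-70,145),(-94,-92,148),(-94,-48,141)):
    w=np.array([675,115.5])+np.array([[c,-sn],[sn,c]])@P[:2];p=h.proj("w",[*w,P[2]]);print(w,p);cv2.circle(im,tuple(int(v) for v in p),4,(255,0,255),1)
cv2.imwrite("pics/w1.png",im)
```

```text
5.1167 [592.2625339   59.75123917 233.22804845] [1.65201599e-03 6.98491258e-02 9.97556094e-01 4.59102378e-04] 24.704352449014927 [0.81393055 0.71666297 0.42929387]
[591.97804585  56.48004466] [247.5303153  202.50429719]
[569.11087625  37.47760917] [216.80674975 177.56535903]
[575.23449269  81.04940419] [277.08949086 175.20543951]
```

View pics/w1.png

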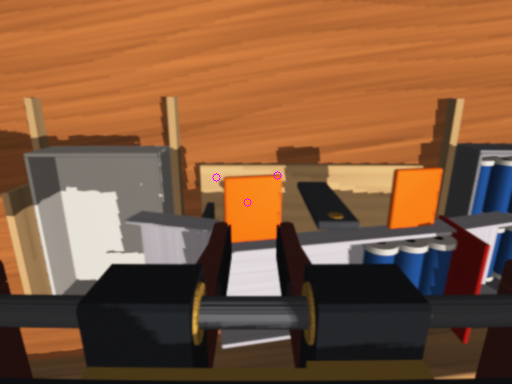

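>>> drive_tool --targets '[[[0,1,-15,0,0,0,0],[0,1,-30,0,0,0,0],[0,1,-40,0,0,0,0],[0,1,-48,0,0,0,0],[0,1,-52,0,0,0,0]]]'

```text
time: 5.58
position: [589.4, 57.9, 179.5]
tcp_rot: [-0.001, 0.07, 0.998, -0.0]
wrist_force: [-0.3, -0.7, 0.4]
finger_gap: 0.1
grip_force: 0.0
```

>>> drive_tool --targets '[[[0,0,-4,0,0,0,0],[0,0,-8,0,0,0,0],[0,0,-12,0,0,0,0],[0,0,-16,0,0,0,0],[0,0,-19,0,0,0,0]]]'

```text
time: 6.0
position: [590.4, 57.8, 161.8]
tcp_rot: [0.001, 0.07, 0.998, -0.0]
wrist_force: [-1.2, -1.5, 3.6]
finger_gap: 0.6
grip_force: 1.3
```

Contact (about 4 N, gate moving). Continue down.

>>> drive_tool --targets '[[[0,0,-3,0,0,0,0],[0,0,-6,0,0,0,0],[0,0,-9,0,0,0,0],[0,0,-12,0,0,0,0],[0,0,-14,0,0,0,0]]]'

```text
time: 6.42
position: [590.2, 58.1, 147.4]
tcp_rot: [0.0, 0.07, 0.998, -0.0]
wrist_force: [1.0, -3.1, 2.7]
finger_gap: 0.4
grip_force: 1.5
```

>>> drive_tool --targets '[[[0,0,-1.5,0,0,0,0],[0,0,-3,0,0,0,0],[0,0,-4,0,0,0,0]]]'

```text
time: 6.67
position: [590.2, 58.4, 143.5]
tcp_rot: [0.0, 0.07, 0.998, 0.0]
wrist_force: [0.3, -1.3, 8.6]
finger_gap: 0.5
grip_force: 4.4
```

>>> drive_tool --targets '[[[0,0,-1,0,0,0,0],[0,0,-2,0,0,0,0],[0,0,-2,0,0,0,0],[0,0,-2,0,0,0,0],[0,0,-2,0,0,0,0]]]'

```text
time: 7.08
position: [590.3, 58.4, 143.4]
tcp_rot: [0.001, 0.07, 0.998, 0.0]
wrist_force: [-3.7, -1.6, 14.7]
finger_gap: 0.3
grip_force: 7.6
```

Run:
```python
from h import *
s=readout.state();print(s['time'],s['position'],s['wrist_force'])
im=eyes.camera("wrist")[...,::-1];cv2.imwrite("pics/w2.png",im)
```

```text
7.0833 [590.25092761  58.3715356  143.36481071] [-3.67895509 -1.57844691 14.6860287 ]
```

View pics/w2.png

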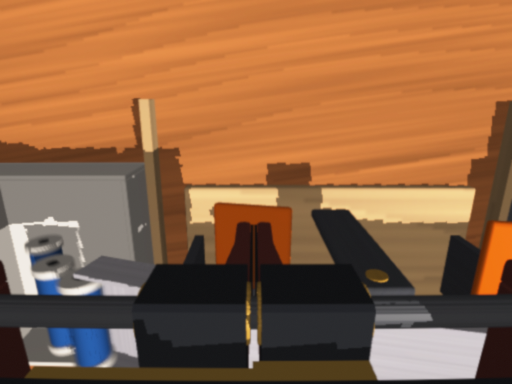

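The wrist view shows the gate hard over (force up, z no longer falling) and three bobbins near (40–90, 240–350), in or entering the tray. Now lift straight up, back off, and check.

>>> drive_tool --targets '[[[0,0,5,0,0,0,0],[0,0,30,0,0,0,0],[0,0,70,0,0,0,0],[0,0,110,0,0,0,0],[0,0,140,0,0,0,0]]]'

```text
time: 7.55
position: [589.7, 58.8, 284.0]
tcp_rot: [0.0, 0.07, 0.998, 0.0]
wrist_force: [0.3, 0.5, 0.8]
finger_gap: 0.6
grip_force: 0.0
```

>>> drive_tool --targets '[[[-35,10,0,0,0,0,0],[-70,25,0,0,0,0,0],[-100,50,0,0,0,0,0],[-130,75,0,0,0,0,0],[-150,100,0,0,0,0,0]]]'

```text
time: 7.97
position: [435.9, 158.9, 281.0]
tcp_rot: [-0.002, 0.071, 0.998, 0.0]
wrist_force: [-0.0, 0.1, -0.3]
finger_gap: 0.7
grip_force: 0.0
```

>>> drive_tool --targets '[[[0,0,0,0,0,0,0],[0,0,0,0,0,0,0],[0,0,0,0,0,0,0],[0,0,0,0,0,0,0],[0,0,0,0,0,0,0]]]'

```text
time: 8.38
position: [440.8, 157.6, 281.4]
tcp_rot: [-0.0, 0.071, 0.997, -0.0]
wrist_force: [0.1, -0.1, 0.6]
finger_gap: 0.6
grip_force: 0.0
```

Run:
```python
from h import *
a=eyes.camera("top")[85:225,190:305,::-1];b=eyes.camera("side")[95:235,215:335,::-1]
cv2.imwrite("pics/f.png",cv2.resize(np.hstack([a,b]),None,fx=3.4,fy=3.4,interpolation=cv2.INTER_CUBIC))
```

```text
(no output)
```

View pics/f.png

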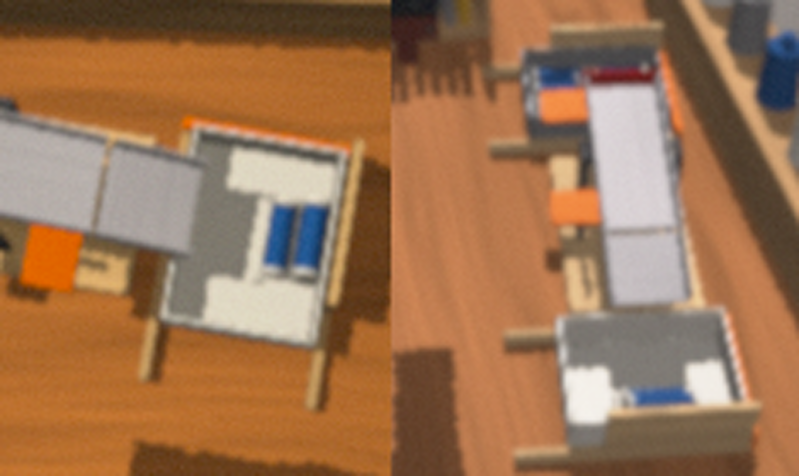

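>>> drive_tool --targets '[[[20,-36,5,0,0,0,0],[40,-70,10,0,0,0,0],[60,-105,15,0,0,0,0],[80,-140,20,0,0,0,0],[100,-175,20,0,0,0,0]]]'

```text
time: 8.9
position: [541.4, -19.2, 302.6]
tcp_rot: [0.001, 0.071, 0.998, -0.0]
wrist_force: [1.0, 0.1, 1.0]
finger_gap: 0.4
grip_force: 0.0
```

>>> drive_tool --targets '[[[4,-36,0,0,0,0,0],[8,-72,0,0,0,0,0],[12,-108,0,0,0,0,0],[16,-144,0,0,0,0,0],[20,-180,0,0,0,0,0]]]'

```text
time: 9.32
position: [559.8, -199.4, 301.3]
tcp_rot: [-0.0, 0.071, 0.997, 0.0]
wrist_force: [0.3, 0.7, 0.3]
finger_gap: 0.3
grip_force: 0.0
```

>>> drive_tool --targets '[[[0,0,0,0,0,0,0],[0,0,0,0,0,0,0],[0,0,0,0,0,0,0],[0,0,0,0,0,0,0],[0,0,0,0,0,0,0]]]'

```text
time: 9.73
position: [559.8, -195.5, 301.6]
tcp_rot: [-0.0, 0.07, 0.998, 0.0]
wrist_force: [-0.4, 0.9, 0.4]
finger_gap: 0.3
grip_force: 0.0
```

Run:
```python
from h import *
s=readout.state();print(s['time'],s['position'])
im=eyes.camera("wrist")[...,::-1];cv2.imwrite("pics/w3.png",im)
```

```text
9.7333 [ 559.77834762 -195.53893842  301.63700564]
```

View pics/w3.png

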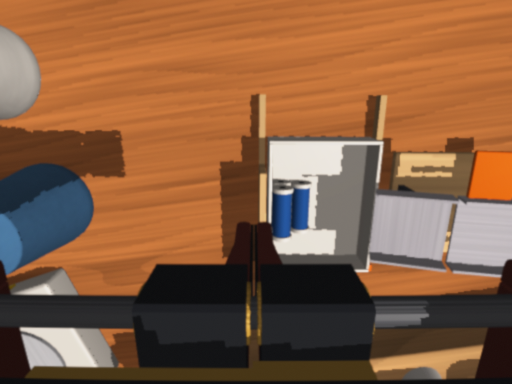

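Run:
```python
from h import *
a=eyes.camera("wrist").astype(int);
for _ in range(8): b=eyes.camera("wrist").astype(int)
print(np.abs(a-b)[135:260,262:385].max(), np.abs(a-b)[175:242,268:315].mean())
for r in range(174,244,2):
    print(r,''.join('B' if (p[2]>p[0]+40) else ('W' if p.min()>200 else ('g' if p.min()>130 else '.')) for p in b[r,266:318]))
```

```text
150 11.23986450725098
174 ....gWWWWWWWWWWWWWWWWWWWWWWWWWWWWWWWWggggggggggggggg
176 ....gWWWWWWWWWWWWWWWWWWWWWWWWWWWWWWWWWWggggggggggggW
178 ....gWWgggggggggggggggWWWWWWWWWWggWWWWWWWWWWWWWWWWWW
180 ....gWWg................................ggggggWWWWWW
182 ....gWWg...............ggg....................gWWWWW
184 ....gWWg............gggggg.......gggggggggggggWWWWWg
186 ....gWg........................gggggWWWWWWWWWWWWWWWg
188 ....gWg............................gggggggBBgWWWWWWg
190 ....gWg.....ggggggggggWWWWWg..BBBBBBBBBBBBBBgWWWWWWg
192 ....gWg....ggggggWWWWWWWWWgg.BBBBBBBBBBBBBBBgWWWWWWg
194 ....gWg.....BBBBBggBBBBBBBB..BBBBBBBBBBBBBBBgWWWWWWg
196 ...ggWg..BBBBBBBBBBBBBBBBBBBBBBBBBBBBBBBBBBBgWWWWWgg
198 ...ggWg..BBBBBBBBBBBBBBBBBBBBBBBBBBBBBBBBBBBgWWWWWgg
200 ...ggWg..BBBBBBBBBBBBBBBBBB.BBBBBBBBBBBBBBBBgWWWWWgg
202 ...gWWg..BBBBBBBBBBBBBBBBBBBBBBBBBBBBBBBBBBBgWWWWWWg
204 ...gWWg..BBBBBBBBBBBBBBBBBBBBBBBBBBBBBBBBBBBgWWWWWgg
206 ...gWWg..BBBBBBBBBBBBBBBBBB.BBBBBBBBBBBBBBBgWWWWWgg.
208 ...gWWg..BBBBBBBBBBBBBBBBBB.BBBBBBBBBBBBBBBgWWWWWgg.
210 ...gWWg..BBBBBBBBBBBBBBBBBB.BBBBBBBBBBBBBBBgWWWW
[... 216 characters left out ...]
BBBBBBBgWWWWWgg.
220 ...gWg...BBBBBBBBBBBBBBBBBB.BBBBBBBBBBBBBBBgWWWWWgg.
222 ....gg...BBBBBBBBBBBBBBBBBBBBBBBBBBBBBBBBBBgWWWWWgg.
224 .....g...BBBBBBBBBBBBBBBBBBBBBBBBBBBBBBBBBBgWWWWWgg.
226 .........BBBBBBBBBBBBBBBBB..BBBBBBBBBBBBBBBggWWWWgg.
228 .........BBBBBBBBBBBBBBBBB.....BBBBBBBBBB.gggggg....
230 .........BBBBBBBBBBBBBBBB....gggggggggWWWWWWWWWggggg
232 .........BBBBBBBBBBBBBBBB.ggggggggWWWWWWWWWWWWWWWWWW
234 .........BBBBBBBBBBBBBBBB.gWWWWWWWWWWWWWWWWWWWWWWWWW
236 ............BBBBBBBBBBB.gggWWWWWWWWWWWWWWWWWWWWWWWWW
238 ..........gggggggggggWWWWWWWWWWWWWWWWWWWWWWWWWWWWWWW
240 .......ggggggggWWWWWWWWWWWWWWWWWWWWWWWWWWWWWWWWWWWWW
242 .......gWWWWWWWWWWWWWWWWWWWWWWWWWWWWWWWWWWWWWWWWWWWW
```

Run:
```python
from h import *
f=[]
for k in range(12):
    b=eyes.camera("side").astype(int)
    m=((b[...,2]>b[...,0]+40)).astype(np.uint8);m[:185]=0;m[245:]=0;m[:,:255]=0;m[:,335:]=0
    ys,xs=np.nonzero(m);f.append((len(xs),xs.mean().round(2),ys.mean().round(2)))
print(f[0],f[3],f[-1],readout.state()['time'])
# height of the upper bobbin in the fixed side view: mid visible strip row
print(np.min(ys),np.max(ys),np.min(xs),np.max(xs))
s=readout.state();print(s['position'],s['wrist_force'])
```

```text
(67, np.float64(294.0), np.float64(210.96)) (68, np.float64(293.93), np.float64(210.93)) (67, np.float64(294.0), np.float64(210.96)) 10.8333
209 213 287 302
[ 559.92532813 -196.81613279  301.61491863] [ 0.66634483 -0.38411099  0.61529474]
```

```bash
python3 -c "
from bench import finish_job
print(finish_job())"
```

```text
the job is handed in; nothing more can be done
None
```

I handed the job in at about 11 s: the white tray is home against its stop, the gate is rocked fully right, and the bobbins lie still in the tray. Two of them show clearly; I took the third to be lying under one of those from a second flange showing at its end and from the trough and chute being empty.

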